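# Take the guard off the child-lock keys and key in the code

### The arm

A 6-joint arm with a two-finger parallel gripper is mounted at the origin on the work surface. World frame = base frame: x ahead of the robot, y to its left, z up, the work surface at z = 0. Lengths are in m, angles in rad, forces in N, time in s.
With the tool pointing down it reaches from about 0.275 to 0.975 m from the base axis. Payload 8.4 kg.
Tool frame: the origin (TCP) lies at the centre of the arm's flange, where the gripper is bolted on; the fingertips stand 190 mm ahead of it and the grasp point (between the pads) lies 171 mm ahead of it; x points along the fingers, z is the direction in which the jaws open and shut, and the axes are right-handed (so a half turn about x gives the same grasp; the last joint's range is limited). The gripper opens to 92 mm and grips with 3 to 60 N. Pads are 20 mm wide; open, the fingers measure 128 mm over their backs; the gripper's body (75 mm by 189 mm) begins 69 mm behind the grasp point.
Start: joints at [1.185, 0.353, 1.633, -0, 1.155, -0.002], TCP at [0.234, 0.58, 0.405] pointing down, gripper open.
Joint ranges: [-2.63, 2.63], [-0.92, 2.1], [0.06, 2.66], [-1.3, 4.44], [0, 2.69], [-3.02, 3.02]. Speed limits (rad/s): [2.22, 2.22, 2.79, 3.14, 3.14, 3.14].

### API

Orientations are given as a unit quaternion [w, x, y, z].
In Python, from plant import get_obs, optics, finish_job gives the robot as it stands. The module is installed in compiled form; this text tells all that it offers.
- The arm moves only by the tool servo_tool, never from a script. Its argument "plan" is text: rows parted by semicolons, each of 6 numbers parted by spaces: the shift along the world's x, y, z scaled (see below), then the turn, a rotation vector about the world's x, y, z scaled (see below). In form: tx ty tz wx wy wz; .... A call has 1 to 8 rows; each row shifts and turns the commanded pose from where the row before left it; what a row does not reach is not made up. The controller multiplies each number of a shift by 20 mm and each number of a turn by 4 degrees. A row lasts 1/12 s, in which the tool goes at most 41.7 mm and 7.16 degrees, less where a joint would pass 70% of its speed; a pose out of reach is approached as far as the arm can. A call with a number of a shift or a turn outside -1 to 1 is refused whole. A call with a gripper value outside its range is refused whole. "claw" is the opening in per cent of the stroke, from 0 (shut) to 100 (fully open), set as the call begins (left out, the last holds). The fingers move at their own pace and stop on an object; "newtons" is the grip in N (left out, the last holds). Time passes only in rows, so rows that do not move let the fingers close. It gives the time, the measured TCP pose, the force and the opening at its end, in the units of the state.
- get_obs(): the state, without advancing time (a new reading comes with each control period).
- optics.grab_frame(name): name is "side" or "top"; returns (picture, depth): 400x640x3 uint8, blue, green, red; 400x640 float32, m along the optical axis (not along the pixel's ray), 0 where there is no reading.
- optics.camera_model(name): a dict with "intrinsics" (3x3 intrinsics, pixels), "origin" and "rotation" of the camera in the world. Camera axes: x right, y up, looking along -z (the intrinsics and any distortion apply to the point x, -y, -z); pixel columns grow to the right and rows downward; lengths in m; the calibration is good to about 2 mm. A picture is of the moment at which its call begins. camera_model takes no time and is no camera call.
- finish_job(): hands the job in, once; it reports no verdict.
Trained networks look in the newest picture that a camera, given by its name, has taken for a name from the list of things; names that differ only in an ending like _2 or _b are one class to them, and where a whole thing is asked for, a point or a joint stands for the part that bears it (a point fixed in the world has none). Each returns a list of dicts, best first, with "score" (0 to 1); they miss things now and then, are a little off and sometimes report something else, mostly with a low value. They report only what shows in the picture. A call takes as long as a camera call. They do not tell look-alikes from the thing itself.
- optics.recognise(camera, query): "uv" ([column, row] in pixels, amid what is visible of it).
- optics.silhouettes(camera, query): "region" (400x640 bool, what is visible of it) and "uv" ([column, row] in pixels, amid what is visible of it).
- optics.spot_point(camera, query): "uv" ([column, row] in pixels: a listed point, or the origin of a listed thing).
The state is a dict: "time_s": time; "joints": joint angles; "joint_velocities": joint speeds; "tau": joint torques, N m; "ee_pos": TCP position; "tcp_rot": TCP orientation; "force": force on the tool from outside, world axes, zero at the start; "wrist_torque": the same for the moment, N m; "width": opening from 0.0 (shut) to 1.0 (fully open).
Only numpy, scipy, OpenCV 4.12 (cv2) and the standard library are available. Lean on these libraries where they do the work, as an engineer would, in place of code of your own. Each camera call takes 0.05 s, during which the arm holds its last target.

### The job

Unlock the television's child lock: slide the key guard along its keyhole slots until the stud heads are in the wide ends, lift it off and set it down gently, flat, in the free part of the organiser's top tier, beside the tiny wooden box. Then press the keys one at a time, each well down and let up again before the next, in this order: large round, long bar, square, triangular. Never press the small round key, and leave the wooden box, the vase, the remote and the game case where they are.

Things in the scene. Friction and masses are not known exactly. Their poses are not given: they have to be found in the camera images.
- console: White child-lock key unit fixed to the table, 130 (x) x 200 (y) mm, deck 35 mm high. Origin: centre of its underside; z up; +x is the way the guard slides to come off. Rails along both y ends (68 to 95 mm from the middle, tops 50 mm above the table). Black keys between them in five of six places: x = +21, -21; y = -42, 0, +42 mm (x = -21, y = 0 has only a flush pilot light).
- stud_left (a point): Top of the steel stud on the +y rail, at x = 0, y = 80 mm of the key unit, 60 mm above the table; its twin is at y = -80. Shank 7 mm thick and 6 mm tall on the rail, head 15 mm across and 4 mm thick. Axes as the key unit's.
- guard: Loose key guard, 0.08 to 0.17 kg: flat plate 90 (x) x 196 (y) x 4 mm, clear window, white end flanges, lying on the two rails (underside 50 mm above the table) over the keys, axes as the key unit's. Origin: centre of its underside. Held down by the stud heads; free to lift when its origin is 14 mm (within 3 mm) beyond the unit's along the unit's +x, a slide of 22 to 31 mm.
- guard_wide (a point): Middle of the wide end (22 x 22 mm hole) of the guard's keyhole slot in its +y flange, at x = -14, y = 80 mm of the guard, at the plate's underside; the other flange has the same at y = -80. From there the narrow part, 11 mm wide, runs to x = +22 mm; at the start the studs stand in it. Axes as the guard's.
- guard_tab (a point): Centre of the guard's white tab, the thing to grip: 12 mm thick (x), 40 mm long (y), standing 34 mm above the plate. This point is 21 mm above the plate's underside, 17 mm above its upper face; axes as the guard's.
- organiser: White plastic three-tier organiser fixed to the table, 150 (x) x 300 (y) mm, z up. Origin: centre of its footprint at table height. A rim 12 mm high round the top tier ends 120 mm above the table; at the -y end, outside the rim, are a small lamp (top 148 mm above the table, at x = 62, y = -161 mm) and, lower down, the lamp's toggle switch.
- top_tier (a point): Middle of the floor of the organiser's top tier, 110 mm above the table, axes as the organiser's; the flat floor inside the rim measures 138 (x) x 288 (y) mm. The small wooden box stands at its -y end; the rest is empty.
- wood_box: Tiny loose wooden box, 42 x 42 x 33 mm high, standing at the -y end of the top tier. Origin: centre of its underside.
- vase_mid (a point): Middle, half-way up, of a small loose white ceramic vase, 44 mm across and 70 mm tall, standing on the table close beyond the key unit's +x edge.
- remote_mid (a point): Centre of a loose silver remote, 150 (x) x 42 x 16 mm, lying on the table.
- case_mid (a point): Centre of a loose clear game case, 170 (x) x 125 x 13 mm, lying flat on the table.
- key_round_top (a point): Large round key, 30 mm across. The point is the centre of its top face, 48 mm above the table (13 mm above the deck, 2 mm below the rails); x and y as the key unit's. Its place among the key places varies.
- key_round (a joint): Large round key: how far it is pressed, 0 = up, 0.006 m = fully down. Spring key, pushed straight down: about 1 N starts it, 5 N holds it fully down; it springs up by itself. It counts as pressed once more than about 4 mm down.
- key_bar_top (a point): Long bar key, 36 (x) x 12 (y) mm. The point is the centre of its top face, 48 mm above the table (13 mm above the deck, 2 mm below the rails); x and y as the key unit's. Its place among the key places varies.
- key_bar (a joint): Long bar key: how far it is pressed, 0 = up, 0.006 m = fully down. Spring key, pushed straight down: about 1 N starts it, 5 N holds it fully down; it springs up by itself. It counts as pressed once more than about 4 mm down.
- key_square_top (a point): Square key, 26 x 26 mm. The point is the centre of its top face, 48 mm above the table (13 mm above the deck, 2 mm below the rails); x and y as the key unit's. Its place among the key places varies.
- key_square (a joint): Square key: how far it is pressed, 0 = up, 0.006 m = fully down. Spring key, pushed straight down: about 1 N starts it, 5 N holds it fully down; it springs up by itself. It counts as pressed once more than about 4 mm down.
- key_tri_top (a point): Triangular key, sides 33 mm. The point is the centre of its top face, 48 mm above the table (13 mm above the deck, 2 mm below the rails); x and y as the key unit's. Its place among the key places varies.
- key_tri (a joint): Triangular key: how far it is pressed, 0 = up, 0.006 m = fully down. Spring key, pushed straight down: about 1 N starts it, 5 N holds it fully down; it springs up by itself. It counts as pressed once more than about 4 mm down.
- key_dot_top (a point): Small round key, 16 mm across: it clears the code and must not be pressed. The point is the centre of its top face, 48 mm above the table (13 mm above the deck, 2 mm below the rails); x and y as the key unit's. Its place among the key places varies.
- key_dot (a joint): Small round key: how far it is pressed, 0 = up, 0.006 m = fully down. Spring key, pushed straight down: about 1 N starts it, 5 N holds it fully down; it springs up by itself. It counts as pressed once more than about 4 mm down.
Mind the look-alikes: they are no part of the job. There is more than one size of the guard; the job needs the largest.

How it is judged:
By the outcome, as a careful person would: the job done as asked, in the order asked, and still so for the second after the job is handed in, with the robot touching nothing.
It also fails if it takes over 64 s, if anything falls off the work surface, if the arm or the gripper's body presses on something with over 40 N, if the wrist force passes 120 N, or if a joint passes its speed limit or range.

## Working session

There is one attempt and no reset: what is moved stays moved. The work goes in short steps, Python scripts to look and compute and a tool call to move; the robot and the scene stay as the last step left them, time stands still between calls to the robot, and variables do not carry over. Pictures are saved under pics/ and viewed, and the job is handed in when it is done.

Besides the shell and the picture viewer there is one more tool, called after ">>>" by a JSON object that holds its "name" and its "arguments", one argument or row to a line. servo_tool: Moves the arm, as the interface text tells. Shifts and turns lie within -1 to 1; 1 stands for 20 mm of shift or 4 degrees of turn. Its arguments: {"type":"object","properties":{"plan":{"type":"string"},"claw":{"type":"number"},"newtons":{"type":"number"}},"required":["plan"]}

```bash
mkdir -p pics; ls
cat > h.py <<'E'
import numpy as np, cv2
from plant import get_obs, optics, finish_job
def cam(n):
    m=optics.camera_model(n); return np.array(m["intrinsics"]),np.array(m["origin"]),np.array(m["rotation"]),m
def ray(n,uv):
    K,o,R,m=cam(n); d=np.linalg.inv(K)@np.array([uv[0],uv[1],1.]); return o,R@np.array([d[0],-d[1],-d[2]])
def atz(n,uv,z):
    o,d=ray(n,uv); return o+d*(z-o[2])/d[2]
def atd(n,uv,D):
    u,v=int(round(uv[0])),int(round(uv[1])); o,d=ray(n,uv); return o+d*D[v,u]
def proj(n,p):
    K,o,R,m=cam(n); c=R.T@(np.array(p)-o); q=K@np.array([c[0],-c[1],-c[2]]); return q[:2]/q[2]
E
python3 - <<'E'
from h import *
for n in ("top","side"):
    p,d=optics.grab_frame(n); cv2.imwrite(f"pics/{n}0.png",p); np.save(f"{n}_d.npy",d); print(optics.camera_model(n))
o=get_obs();print(o)
E
```

```text
pics
{'intrinsics': array([[473.16911539,   0.        , 327.52518367],
       [  0.        , 473.16911539, 194.07742166],
       [  0.        ,   0.        ,   1.        ]]), 'origin': array([0.4298349 , 0.0085944 , 1.65095473]), 'rotation': array([-0.70227461, -0.03570951,  0.04319127,  0.70969692])}
{'intrinsics': array([[444.81608434,   0.        , 322.32586136],
       [  0.        , 444.81608434, 192.25687984],
       [  0.        ,   0.        ,   1.        ]]), 'origin': array([ 0.11906591, -0.80846795,  0.90353432]), 'rotation': array([ 0.87654451,  0.40634348, -0.11074487, -0.23300272])}
{'time_s': 0.1, 'joints': array([ 1.18461484e+00,  3.53599265e-01,  1.63405524e+00, -4.27033835e-06,
        1.15516959e+00, -2.40380228e-03]), 'joint_velocities': array([ 9.40005406e-04, -1.44442776e-03, -3.23707821e-03, -4.26459347e-05,
        3.47663500e-04,  1.98868908e-03]), 'tau': array([ 5.20860249e-04, -5.94912279e+01, -3.34932303e+01,  6.97774929e-02,
        1.84406724e-02, -3.85430678e-05]), 'ee_pos': array([0.23394296, 0.57934716, 0.40402782]), 'tcp_rot': array([ 0.5858184 , -0.39571038,  0.58653987,  0.39522283]), 'force': array([-0.58401895, -0.46623817, -0.01664762]), 'wrist_torque': array([-0.00611301,  0.00394628,  0.01224847]), 'width': 0.9990113967283882}
```

Rotation is a quaternion.

Run:
```python
s=open('h.py').read()
s=s.replace('np.array(m["rotation"]),m','Rot.from_quat(np.roll(m["rotation"],-1)).as_matrix(),m').replace("import numpy as np, cv2","import numpy as np, cv2\nfrom scipy.spatial.transform import Rotation as Rot")
open('h.py','w').write(s)
```

```text
(no output)
```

View pics/top0.png

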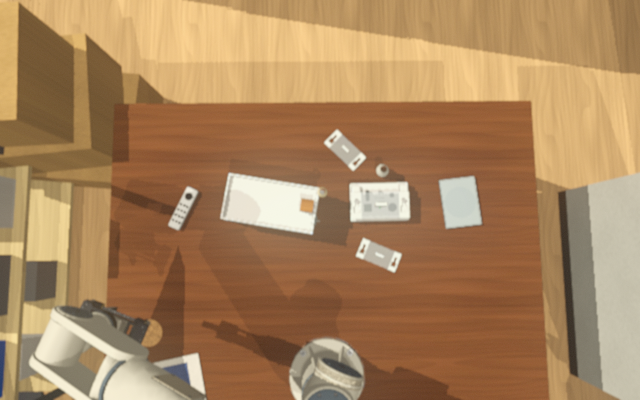

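View pics/side0.png

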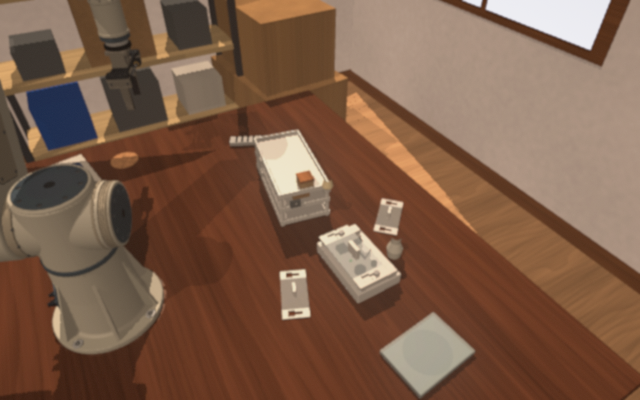

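The guard candidates in the top view are (380,202) on the key unit, (345,150) and (378,255) loose on the table. The one on the unit fits, because it lies on the rails under the studs. I'll check it in an enlarged crop and run the networks.

Run:
```python
from h import *
p=cv2.imread("pics/top0.png"); c=p[150:260,310:430]; cv2.imwrite("pics/crop_t.png",cv2.resize(c,None,fx=5,fy=5,interpolation=cv2.INTER_CUBIC))
p=cv2.imread("pics/side0.png"); c=p[215:305,305:415]; cv2.imwrite("pics/crop_s.png",cv2.resize(c,None,fx=6,fy=6,interpolation=cv2.INTER_CUBIC))
Z=dict(console=0,stud_left=.06,guard=.05,guard_wide=.05,guard_tab=.071,organiser=0,top_tier=.11,wood_box=.11,vase_mid=.035,key_round_top=.048,key_bar_top=.048,key_square_top=.048,key_tri_top=.048,key_dot_top=.048)
for n in ("top","side"):
  for q,z in Z.items():
    r=optics.spot_point(n,q)
    print(n,q,[(np.round(x["uv"],1).tolist(),round(x["score"],2),np.round(atz(n,x["uv"],z)[:2],4).tolist()) for x in r[:4]])
print(get_obs()["time_s"])
```

```text
top console [([379.2, 199.2], 0.96, [0.5949, -0.1911])]
top stud_left [([355.7, 200.6], 0.85, [0.585, -0.1043])]
top guard [([340.4, 151.2], 0.77, [0.7572, -0.0553]), ([378.9, 207.0], 0.73, [0.5633, -0.1835]), ([377.2, 255.4], 0.62, [0.4003, -0.174])]
top guard_wide [([354.7, 209.0], 0.75, [0.5573, -0.1011]), ([331.7, 139.2], 0.75, [0.7996, -0.0259]), ([363.2, 250.1], 0.67, [0.4185, -0.1272])]
top guard_tab [([381.7, 203.8], 0.93, [0.5722, -0.1906]), ([341.6, 152.0], 0.91, [0.7501, -0.0585]), ([379.1, 255.6], 0.55, [0.3999, -0.1779]), ([305.5, 204.6], 0.39, [0.5721, 0.0651])]
top organiser [([273.4, 203.9], 0.89, [0.5821, 0.1798])]
top top_tier []
top wood_box [([271.0, 208.3], 0.68, [0.5577, 0.1762]), ([309.4, 206.7], 0.51, [0.5616, 0.051])]
top vase_mid [([379.8, 172.3], 0.66, [0.6849, -0.1912])]
top key_round_top []
top key_bar_top []
top key_square_top [([376.5, 203.6], 0.41, [0.5752, -0.1758])]
top key_tri_top []
top key_dot_top []
side console [([356.7, 267.8], 0.85, [0.5814, -0.1939])]
side stud_left [([339.0, 231.2], 0.65, [0.5789, -0.1059])]
side guard [([390.2, 216.3], 0.82, [0.7396, -0.1185]), ([352.1, 252.8], 0.77, [0.5729, -0.1805]), ([292.1, 292.9], 0.74, [0.3824, -0.2165])]
side guard_wide [([390.3, 203.7], 0.73, [0.7716, -0.0758]), ([330.7, 236.2], 0.71, [0.5554, -0.1026]), ([290.0, 273.9], 0.65, [0.4037, -0.1633])]
side guard_tab [([355.9, 250.8], 0.82, [0.5736, -0.195]), ([293.8, 287.4], 0.75, [0.3864, -0.2191]), ([387.9, 213.7], 0.64, [0.725, -0.124])]
side organiser [([293.8, 186.0], 0.71, [0.5922, 0.1887])]
side top_tier [([288.0, 162.9], 0.6, [0.5692, 0.1731]), ([341.0, 233.0], 0.43, [0.5527, -0.1554])]
side wood_box [([306.4, 187.0], 0.82, [0.5633, 0.046])]
side vase_mid [([395.4, 248.4], 0.54, [0.6885, -0.2129])]
side key_round_top []
side key_bar_top []
side key_square_top []
side key_tri_top []
side key_dot_top []
1.5
```

View pics/crop_t.png

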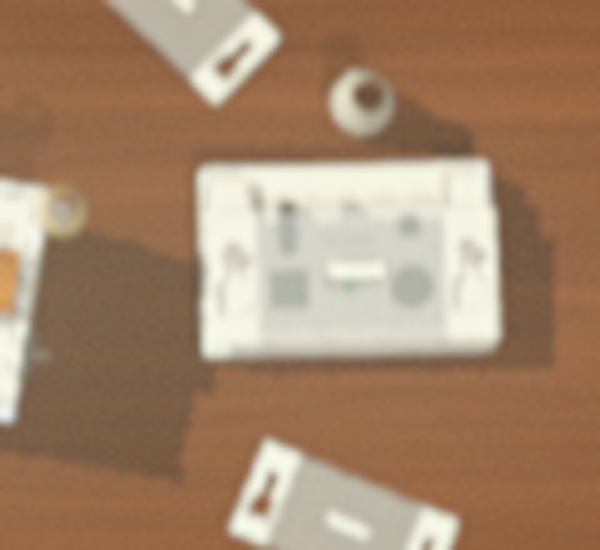

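View pics/crop_s.png

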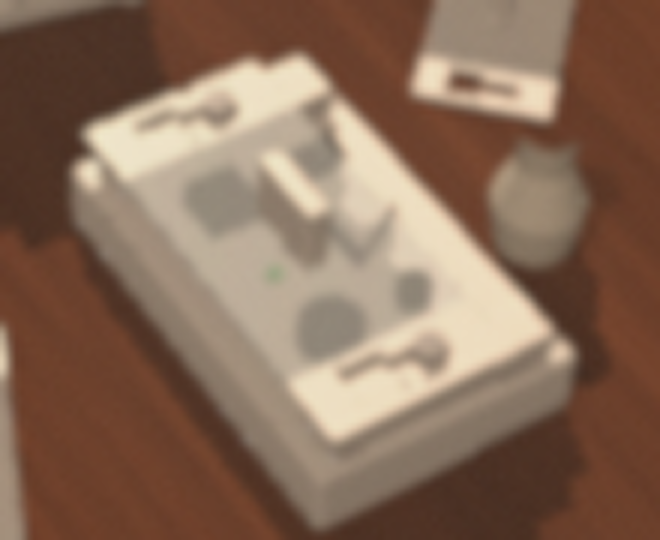

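The crop confirms that the guard on the unit, at (380,202), is the large one, with its studs in the narrow slots. Next I fit the poses from depth.

```bash
cat >> h.py <<'E'
def cloud(n,D):
    K,o,R,m=cam(n); v,u=np.mgrid[0:400,0:640]; d=np.stack([(u-K[0,2])/K[0,0],-(v-K[1,2])/K[1,1],-np.ones_like(u,float)],-1)
    return o+(d@R.T)*D[...,None]
E
python3 - <<'E'
from h import *
for n in ("top","side"):
    D=np.load(n+"_d.npy"); P=cloud(n,D); ok=D>0
    def show(name,box,zr):
        x0,x1,y0,y1=box
        m=ok&(P[...,0]>x0)&(P[...,0]<x1)&(P[...,1]>y0)&(P[...,1]<y1)&(P[...,2]>zr[0])&(P[...,2]<zr[1])
        q=P[m]; 
        if len(q)<8: print(n,name,len(q)); return
        r=cv2.minAreaRect((q[:,:2]*1000).astype(np.float32)); print(n,name,len(q),"c",np.round(r[0],1),"sz",np.round(r[1],1),"ang",round(r[2],2),"z",np.round(np.percentile(q[:,2],[5,50,95]),4), "mean",np.round(q.mean(0)[:2],4))
    C=(.47,.68,-.32,-.06)
    m=ok&(P[...,0]>.3)&(P[...,0]<.45)&(P[...,1]>-.1)&(P[...,1]<.1); print(n,"table z",np.percentile(P[m][:,2],[5,50,95]))
    show("console",C,(.028,.068)); show("rail+guard",C,(.044,.068)); show("tab",C,(.072,.1))
    O=(.45,.7,.0,.36); show("org",O,(.09,.16)); show("rim",O,(.115,.125)); show("box",(.5,.65,.02,.1),(.135,.165))
    show("vase",(.64,.75,-.25,-.15),(.02,.1))
E
```

```text
top table z [-0.00688719 -0.00032192  0.00574003]
top console 2127 c [ 598.6 -185.8] sz [161.3 199. ] ang 0.65 z [0.0315 0.0513 0.0589] mean [ 0.5819 -0.1854]
top rail+guard 1574 c [ 583.4 -187.3] sz [198.3 119.5] ang 88.78 z [0.0468 0.0531 0.0598] mean [ 0.5741 -0.1856]
top tab 49 c [ 568.8 -186. ] sz [10.6 40.3] ang 0.54 z [0.0766 0.0865 0.0911] mean [ 0.5686 -0.1851]
top org 4304 c [572.3 169.5] sz [320.8 151.7] ang 80.28 z [0.1047 0.1108 0.1265] mean [0.5738 0.178 ]
top rim 694 c [572.2 171.8] sz [316.  150.2] ang 80.0 z [0.1152 0.1182 0.1239] mean [0.5748 0.1821]
top box 166 c [576.5  55.1] sz [45.9 74.1] ang 72.54 z [0.1378 0.1426 0.1478] mean [0.563  0.0592]
top vase 153 c [ 675.6 -201.3] sz [97.2 71.3] ang 89.53 z [0.0249 0.0348 0.0478] mean [ 0.6674 -0.2003]
side table z [-0.00395767 -0.00119292  0.00176709]
side console 3095 c [ 598.7 -189. ] sz [162.2 203.5] ang 0.66 z [0.0315 0.0515 0.0558] mean [ 0.5745 -0.2022]
side rail+guard 2152 c [ 602.  -187.3] sz [155.  200.3] ang 0.62 z [0.0484 0.0527 0.0563] mean [ 0.5724 -0.1971]
side tab 100 c [ 570.4 -189. ] sz [14.5 41.1] ang 1.1 z [0.0739 0.0847 0.0888] mean [ 0.5684 -0.1911]
side org 3259 c [573.6 169.6] sz [325.5 150.8] ang 79.87 z [0.1061 0.1096 0.1388] mean [0.5712 0.1639]
side rim 481 c [573.7 169.7] sz [321.8 150.7] ang 79.87 z [0.1155 0.1184 0.1224] mean [0.5671 0.1503]
side box 169 c [564.5  57.1] sz [44.9 42.7] ang 81.05 z [0.1374 0.1416 0.1441] mean [0.563  0.0548]
side vase 285 c [ 676.  -200.7] sz [93.3 71. ] ang 89.71 z [0.0227 0.0342 0.0629] mean [ 0.6747 -0.2084]
```

```bash
cat > fit.py <<'E'
from h import *
from scipy.optimize import minimize
def white(img):
    hsv=cv2.cvtColor(img,cv2.COLOR_BGR2HSV); return (hsv[...,1]<95)
def box(hx,hy,z0,z1,cx=0,cy=0): return np.array([[cx+a*hx,cy+b*hy,z] for a in(-1,1) for b in(-1,1) for z in(z0,z1)])
def T(p,pose):
    c,s=np.cos(pose[2]),np.sin(pose[2]); return np.c_[p[:,0]*c-p[:,1]*s+pose[0],p[:,0]*s+p[:,1]*c+pose[1],p[:,2]]
S=8
def hull(n,parts,pose):
    M=np.zeros((400,640),np.float32); pts=np.vstack([T(p,pose) for p in parts])
    uv=np.array([proj(n,q) for q in pts]); h=cv2.convexHull(uv.astype(np.float32))[:,0]
    lo=np.floor(h.min(0)).astype(int)-2; hi=np.ceil(h.max(0)).astype(int)+3
    B=np.zeros(((hi[1]-lo[1])*S,(hi[0]-lo[0])*S),np.uint8); cv2.fillConvexPoly(B,np.round((h-lo+.5)*S).astype(np.int32),1)
    M[lo[1]:hi[1],lo[0]:hi[0]]=B.reshape(hi[1]-lo[1],S,hi[0]-lo[0],S).mean((1,3)); return M
def fit(masks,parts,x0):
    def f(x):
        pose=[x[0],x[1],x[2]*.1]; return sum(np.abs(hull(n,parts,pose)-m).sum() for n,m in masks.items())
    r=minimize(f,[x0[0],x0[1],x0[2]*10],method="Nelder-Mead",options=dict(initial_simplex=[[x0[0],x0[1],x0[2]*10],[x0[0]+.006,x0[1],x0[2]*10],[x0[0],x0[1]+.006,x0[2]*10],[x0[0],x0[1],x0[2]*10+.4]],xatol=1e-5,fatol=.01)); 
    return np.r_[r.x[:2],r.x[2]*.1],r.fun
def near(m,uv):
    k,l=cv2.connectedComponents(m.astype(np.uint8)); return (l==l[int(uv[1]),int(uv[0])])
E
python3 - <<'E'
from fit import *
parts=[box(.065,.1,0,.035),box(.065,.0135,.035,.05,0,.0815),box(.065,.0135,.035,.05,0,-.0815)]
ims={n:cv2.imread(f"pics/{n}0.png") for n in("top","side")}
ms={}
for n in ims:
    r=optics.silhouettes(n,"console"); r2=optics.silhouettes(n,"guard")
    c=proj(n,[.584,-.187,.05]); w=white(ims[n])
    g=hull(n,parts,[.584,-.187,0])>0; g=cv2.dilate(g.astype(np.uint8),np.ones((9,9)))>0
    m=near(w&g,proj(n,[.584,-.26,.05])); m=cv2.morphologyEx(m.astype(np.uint8),cv2.MORPH_CLOSE,np.ones((9,9)))
    ms[n]=m.astype(np.float32); ov=ims[n].copy(); ov[m>0]=(ov[m>0]//2+np.array([0,0,127])).astype(np.uint8)
    x,y=int(c[0]),int(c[1]); cv2.imwrite(f"pics/m_{n}.png",cv2.resize(ov[y-55:y+55,x-60:x+60],None,fx=5,fy=5))
for k in (["top"],["side"],["top","side"]): print(k,fit({n:ms[n] for n in k},parts,[.584,-.187,0.01]))
E
```

```text
['top'] (array([ 0.5834919 , -0.18624421,  0.01695216]), np.float64(208.390625))Traceback (most recent call last):
  File "<stdin>", line 12, in <module>
  File "fit.py", line 18, in fit
    r=minimize(f,[x0[0],x0[1],x0[2]*10],method="Nelder-Mead",options=dict(initial_simplex=[[x0[0],x0[1],x0[2]*10],[x0[0]+.006,x0[1],x0[2]*10],[x0[0],x0[1]+.006,x0[2]*10],[x0[0],x0[1],x0[2]*10+.4]],xatol=1e-5,fatol=.01));
    res = _minimize_neldermead(fun, x0, args, callback, bounds=bounds,
                               **options)
    fxr = func(xr)
    fx = function(np.copy(x), *(wrapper_args + args))
  File "fit.py", line 17, in f
    pose=[x[0],x[1],x[2]*.1]; return sum(np.abs(hull(n,parts,pose)-m).sum() for n,m in masks.items())
                                     ~~~^^^^^^^^^^^^^^^^^^^^^^^^^^^^^^^^^^^^^^^^^^^^^^^^^^^^^^^^^^^^^
  File "fit.py", line 17, in <genexpr>
    pose=[x[0],x[1],x[2]*.1]; return sum(np.abs(hull(n,parts,pose)-m).sum() for n,m in masks.items())
                                                ~~~~^^^^^^^^^^^^^^
  File "fit.py", line 11, in hull
    uv=np.array([proj(n,q) for q in pts]); h=cv2.convexHull(uv.astype(np.float32))[:,0]
                 ~~~~^^^^^
  File "h.py", line 13, in proj
    K,o,R,m=cam(n); c=R.T@(np.array(p)-o); q=K@np.array([c[0],-c[1],-c[2]]); return q[:2]/q[2]
            ~~~^^^
  File "h.py", line 5, in cam
    m=optics.camera_model(n); return np.array(m["intrinsics"]),np.array(m["origin"]),Rot.from_quat(np.roll(m["rotation"],-1)).as_matrix(),m
ValueError: time passes only in moves, steps and waits
```

```bash
python3 -c "
import cv2,numpy as np
cv2.imwrite('pics/m2.png',cv2.resize(np.hstack([cv2.imread('pics/m_top.png'),cv2.imread('pics/m_side.png')]),(800,370)))"
```

```text
(no output)
```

View pics/m2.png

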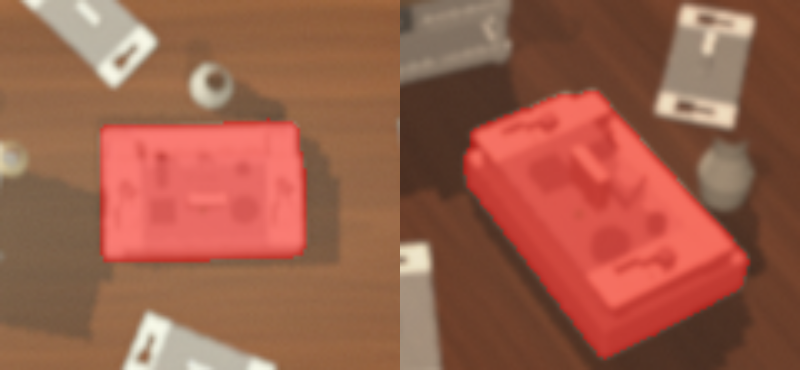

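```bash
python3 - <<'E'
s=open('h.py').read()
s=s.replace("def cam(n):","from functools import lru_cache\n@lru_cache(None)\ndef cam(n):",1); open('h.py','w').write(s)
E
python3 - <<'E'
from fit import *
ims={n:cv2.imread(f"pics/{n}0.png") for n in("top","side")}
def go(parts,x0,pt,name):
    ms={}
    for n in ims:
        w=white(ims[n]); g=hull(n,parts,x0)>0; g=cv2.dilate(g.astype(np.uint8),np.ones((9,9)))>0
        m=near(w&g,proj(n,pt)); m=cv2.morphologyEx(m.astype(np.uint8),cv2.MORPH_CLOSE,np.ones((9,9)))
        ms[n]=m.astype(np.float32)
    for k in (["top"],["side"],["top","side"]):
        r,f=fit({n:ms[n] for n in k},parts,x0); print(name,k,np.round(r[:2],4),"yaw",round(np.degrees(r[2]),2),round(f))
    return ms
go([box(.065,.1,0,.035),box(.065,.0135,.035,.05,0,.0815),box(.065,.0135,.035,.05,0,-.0815),box(.045,.098,.05,.054,-.013,0)],[.584,-.187,.017],[.584,-.26,.05],"console")
ms=go([box(.075,.15,0,.12)],[.5735,.178,np.radians(-10)],[.57,.2,.11],"org")
for n in ims:
    ov=ims[n].copy(); m=ms[n]; ov[m>0]=(ov[m>0]//2+np.array([0,0,127])).astype(np.uint8)
    c=proj(n,[.57,.17,.05]); x,y=int(c[0]),int(c[1]); cv2.imwrite(f"pics/o_{n}.png",cv2.resize(ov[y-60:y+60,x-65:x+65],None,fx=3,fy=3))
cv2.imwrite("pics/o2.png",np.hstack([cv2.imread("pics/o_top.png"),cv2.imread("pics/o_side.png")]))
E
```

```text
console ['top'] [ 0.5855 -0.1853] yaw 0.05 194
console ['side'] [ 0.5826 -0.1875] yaw 0.21 247
console ['top', 'side'] [ 0.5834 -0.1869] yaw 0.52 447
org ['top'] [0.5785 0.1812] yaw -9.97 550
org ['side'] [0.5761 0.1808] yaw -10.09 379
org ['top', 'side'] [0.576  0.1805] yaw -9.78 936
```

View pics/o2.png

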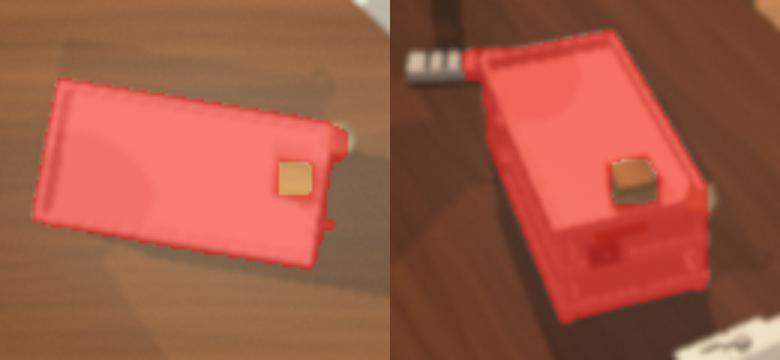

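Run:
```python
from h import *
o=get_obs(); R=Rot.from_quat(np.roll(o["tcp_rot"],-1)); print(np.round(R.as_matrix(),3), o["time_s"],o["ee_pos"],o["joints"])
for y in (0.4,-179.6):  # z axis direction yaw
  zt=np.array([np.cos(np.radians(y)),np.sin(np.radians(y)),0]); x=np.array([0,0,-1.]); T=np.c_[x,np.cross(zt,x),zt]
  rv=(Rot.from_matrix(T)*R.inv()).as_rotvec(degrees=True); print(y,rv,rv/4)
```

```text
[[ 0.    -0.927  0.374]
 [-0.     0.374  0.927]
 [-1.    -0.    -0.   ]] 1.7 [0.23404422 0.57953876 0.40468966] [ 1.18458107e+00  3.53008925e-01  1.63337136e+00 -7.63852385e-06
  1.15521865e+00 -2.40351489e-03]
0.4 [ 5.65486246e-04 -7.82407672e-05 -6.76093837e+01] [ 1.41371561e-04 -1.95601918e-05 -1.69023459e+01]
-179.6 [8.70854971e-05 6.29411656e-04 1.12390616e+02] [2.17713743e-05 1.57352914e-04 2.80976541e+01]
```

>>> {"name": "servo_tool", "arguments": {
  "plan": "0.42 -0.96 0 0 0 -0.42;0.42 -0.96 0 0 0 -0.42;0.42 -0.96 0 0 0 -0.42;0.42 -0.96 0 0 0 -0.42;0.42 -0.96 0 0 0 -0.42;0.42 -0.96 0 0 0 -0.42;0.42 -0.96 0 0 0 -0.42;0.42 -0.96 0 0 0 -0.42",
  "claw": 40
}}

```text
time_s: 2.37
ee_pos: [0.3015, 0.425, 0.4048]
tcp_rot: [0.629, -0.324, 0.629, 0.324]
force: [-0.4, -0.5, 0.5]
width: 0.444
```

>>> {"name": "servo_tool", "arguments": {
  "plan": "0.42 -0.96 0 0 0 -0.42;0.42 -0.96 0 0 0 -0.42;0.42 -0.96 0 0 0 -0.42;0.42 -0.96 0 0 0 -0.42;0.42 -0.96 0 0 0 -0.42;0.42 -0.96 0 0 0 -0.42;0.42 -0.96 0 0 0 -0.42;0.42 -0.96 0 0 0 -0.42"
}}

```text
time_s: 3.03
ee_pos: [0.3687, 0.2714, 0.4048]
tcp_rot: [0.662, -0.248, 0.662, 0.248]
force: [1.0, 0.4, -0.5]
width: 0.398
```

>>> {"name": "servo_tool", "arguments": {
  "plan": "0.42 -0.96 0 0 0 -0.42;0.42 -0.96 0 0 0 -0.42;0.42 -0.96 0 0 0 -0.42;0.42 -0.96 0 0 0 -0.42;0.42 -0.96 0 0 0 -0.42;0.42 -0.96 0 0 0 -0.42;0.42 -0.96 0 0 0 -0.42;0.42 -0.96 0 0 0 -0.42"
}}

```text
time_s: 3.7
ee_pos: [0.4359, 0.1177, 0.4049]
tcp_rot: [0.687, -0.169, 0.687, 0.169]
force: [0.6, 0.2, 0.2]
width: 0.397
```

>>> {"name": "servo_tool", "arguments": {
  "plan": "0.42 -0.96 0 0 0 -0.42;0.42 -0.96 0 0 0 -0.42;0.42 -0.96 0 0 0 -0.42;0.42 -0.96 0 0 0 -0.42;0.42 -0.96 0 0 0 -0.42;0.42 -0.96 0 0 0 -0.42;0.42 -0.96 0 0 0 -0.42;0.42 -0.96 0 0 0 -0.42"
}}

```text
time_s: 4.37
ee_pos: [0.5031, -0.0359, 0.4048]
tcp_rot: [0.702, -0.087, 0.702, 0.087]
force: [0.3, 0.1, -0.2]
width: 0.4
```

>>> {"name": "servo_tool", "arguments": {
  "plan": "0.42 -0.96 0 0 0 -0.42;0.42 -0.96 0 0 0 -0.42;0.42 -0.96 0 0 0 -0.42;0.42 -0.96 0 0 0 -0.42;0.42 -0.96 0 0 0 -0.42;0.42 -0.96 0 0 0 -0.42;0.42 -0.96 0 0 0 -0.42;0.42 -0.96 0 0 0 -0.42"
}}

```text
time_s: 5.03
ee_pos: [0.5703, -0.1895, 0.4047]
tcp_rot: [0.707, -0.004, 0.707, 0.004]
force: [-0.1, -0.1, 0.8]
width: 0.398
```

>>> {"name": "servo_tool", "arguments": {
  "plan": "0 0.1 -1 0 0 0;0 0 -1 0 0 0;0 0 -1 0 0 0;0 0 -1 0 0 0;0 0 -1 0 0 0;0 0 -1 0 0 0;0 0 -0.5 0 0 0;0 0 0 0 0 0"
}}

```text
time_s: 5.7
ee_pos: [0.5692, -0.1862, 0.2725]
tcp_rot: [0.706, -0.005, 0.708, 0.005]
force: [0.2, -0.7, 0.4]
width: 0.404
```

Run:
```python
from h import *
p,d=optics.grab_frame("side"); c=p[150:310,290:430]; cv2.imwrite("pics/s1.png",cv2.resize(c,None,fx=4,fy=4,interpolation=cv2.INTER_CUBIC))
```

```text
(no output)
```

View pics/s1.png

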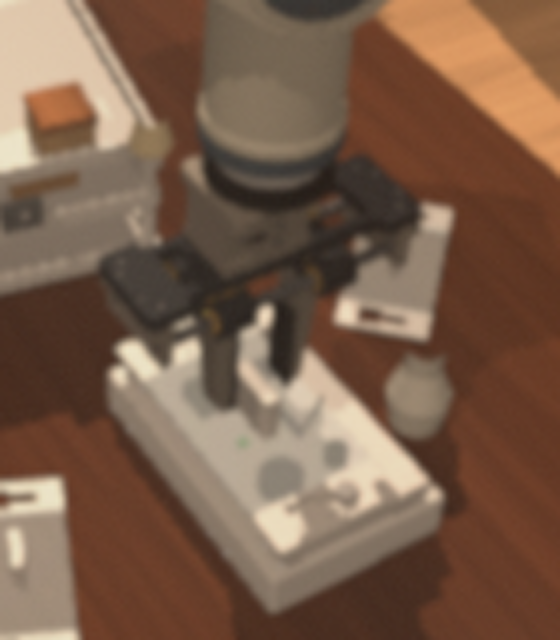

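The fingers straddle the tab, which sits at about (262,385) in the crop. I'll lower and grip.

>>> {"name": "servo_tool", "arguments": {
  "plan": "0 0 -0.6 0 0 0;0 0 -0.6 0 0 0;0 0 0 0 0 0"
}}

```text
time_s: 6.0
ee_pos: [0.5694, -0.1863, 0.249]
tcp_rot: [0.706, -0.005, 0.708, 0.005]
force: [-0.2, -0.2, -0.0]
width: 0.4
```

>>> {"name": "servo_tool", "arguments": {
  "plan": "0 0 0 0 0 0;0 0 0 0 0 0;0 0 0 0 0 0;0 0 0 0 0 0;0 0 0 0 0 0;0 0 0 0 0 0",
  "claw": 0,
  "newtons": 30
}}

```text
time_s: 6.5
ee_pos: [0.5703, -0.1865, 0.2512]
tcp_rot: [0.707, -0.005, 0.707, 0.005]
force: [0.6, 0.1, 2.4]
width: 0.126
```

>>> {"name": "servo_tool", "arguments": {
  "plan": "0 0 0.1 0 0 0;0.2 0 0 0 0 0;0.2 0 0 0 0 0;0.2 0 0 0 0 0;0.2 0 0 0 0 0;0.2 0 0 0 0 0;0.2 0.01 0 0 0 0;0 0 0 0 0 0"
}}

```text
time_s: 7.17
ee_pos: [0.5949, -0.1862, 0.2527]
tcp_rot: [0.707, -0.005, 0.707, 0.005]
force: [-0.2, 0.1, -0.5]
width: 0.129
```

Run:
```python
from h import *
for n in("top","side"):
    p,d=optics.grab_frame(n); cv2.imwrite(f"pics/{n}2.png",p)
p=cv2.imread("pics/top2.png"); a=cv2.resize(p[160:245,335:425],None,fx=4.4,fy=4.4,interpolation=cv2.INTER_CUBIC)
p=cv2.imread("pics/side2.png"); b=cv2.resize(p[215:300,310:400],None,fx=4.4,fy=4.4,interpolation=cv2.INTER_CUBIC)
cv2.imwrite("pics/c2.png",np.hstack([a,b])); print(get_obs()["ee_pos"],get_obs()["force"])
```

```text
[ 0.59412914 -0.18619016  0.25253526] [-1.06419255  0.00870882 -1.80860184]
```

View pics/c2.png

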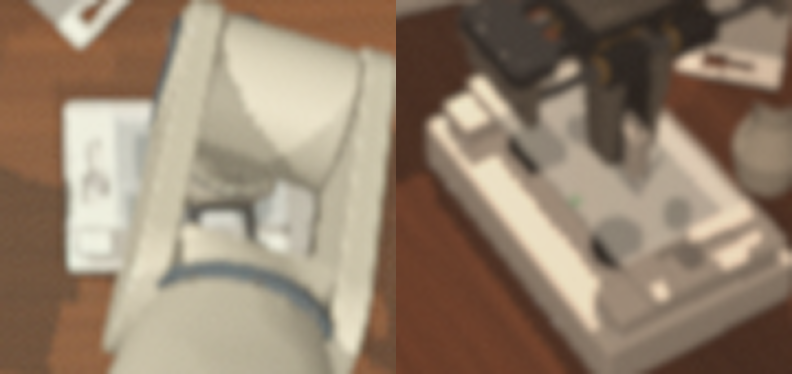

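>>> {"name": "servo_tool", "arguments": {
  "plan": "0.15 0 0 0 0 0;0.15 0 0 0 0 0;0.1 0 0 0 0 0;0 0 0 0 0 0"
}}

```text
time_s: 7.6
ee_pos: [0.6025, -0.1863, 0.2528]
tcp_rot: [0.707, -0.005, 0.707, 0.005]
force: [-0.1, 0.7, -0.3]
width: 0.126
```

>>> {"name": "servo_tool", "arguments": {
  "plan": "0.1 0 0 0 0 0;0 0 0 0 0 0"
}}

```text
time_s: 7.77
ee_pos: [0.6043, -0.1863, 0.2527]
tcp_rot: [0.707, -0.005, 0.707, 0.005]
force: [0.4, 0.2, -0.6]
width: 0.128
```

>>> {"name": "servo_tool", "arguments": {
  "plan": "0.1 0 0 0 0 0;0 0 0 0 0 0"
}}

```text
time_s: 7.93
ee_pos: [0.6061, -0.1863, 0.2527]
tcp_rot: [0.707, -0.005, 0.707, 0.005]
force: [-0.4, 0.9, -1.1]
width: 0.128
```

>>> {"name": "servo_tool", "arguments": {
  "plan": "0.1 0 0 0 0 0;0 0 0 0 0 0"
}}

```text
time_s: 8.1
ee_pos: [0.6071, -0.1862, 0.2522]
tcp_rot: [0.706, -0.005, 0.708, 0.005]
force: [-4.1, -0.2, 0.5]
width: 0.127
```

>>> {"name": "servo_tool", "arguments": {
  "plan": "0.1 0 0 0 0 0;0 0 0 0 0 0"
}}

```text
time_s: 8.27
ee_pos: [0.608, -0.1862, 0.2517]
tcp_rot: [0.705, -0.005, 0.71, 0.005]
force: [-9.6, -2.0, 1.3]
width: 0.129
```

>>> {"name": "servo_tool", "arguments": {
  "plan": "0.1 0 0 0 0 0;0 0 0 0 0 0"
}}

```text
time_s: 8.43
ee_pos: [0.6089, -0.1863, 0.2516]
tcp_rot: [0.703, -0.005, 0.711, 0.006]
force: [-15.2, -2.1, 7.1]
width: 0.126
```

The stop shows at x ≈ 0.6065, where the shanks meet the wide ends. Backing off 7.5 mm gives 0.599, a 28.7 mm slide, and that agrees with the vision estimate of 29 mm.

>>> {"name": "servo_tool", "arguments": {
  "plan": "-0.3 0 0 0 0 0;-0.35 0 0 0 0 0;0 0 0 0 0 0;0 0 0 0 0 0"
}}

```text
time_s: 8.77
ee_pos: [0.599, -0.1863, 0.2529]
tcp_rot: [0.707, -0.005, 0.707, 0.005]
force: [-0.9, -0.0, -0.8]
width: 0.132
```

Run:
```python
from h import *
p,d=optics.grab_frame("side"); cv2.imwrite("pics/s3.png",cv2.resize(p[215:310,305:415],None,fx=6,fy=6,interpolation=cv2.INTER_CUBIC))
print(get_obs()["ee_pos"],get_obs()["force"])
```

```text
[ 0.59932351 -0.18629486  0.25297457] [ 0.88397528 -0.9461474  -1.87011607]
```

View pics/s3.png

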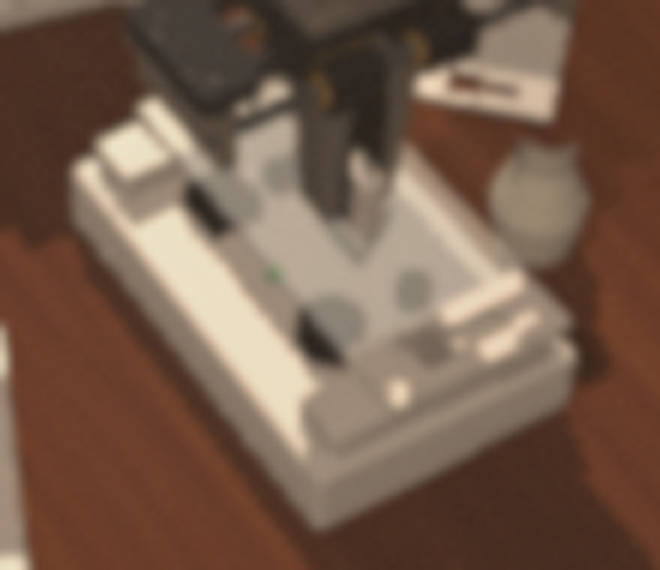

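The stud sits in the wide hole at about (430,345) in the crop. I'll lift slowly.

>>> {"name": "servo_tool", "arguments": {
  "plan": "0 0 0.15 0 0 0;0 0 0.15 0 0 0;0 0 0.15 0 0 0;0 0 0 0 0 0"
}}

```text
time_s: 9.15
ee_pos: [0.5995, -0.1863, 0.2626]
tcp_rot: [0.708, -0.005, 0.707, 0.005]
force: [0.8, 1.3, -0.8]
width: 0.129
```

>>> {"name": "servo_tool", "arguments": {
  "plan": "0 0 0.2 0 0 0;0 0 0.2 0 0 0;0 0 0.2 0 0 0;0 0 0 0 0 0"
}}

```text
time_s: 9.48
ee_pos: [0.5994, -0.1864, 0.2748]
tcp_rot: [0.708, -0.005, 0.707, 0.005]
force: [-0.2, 0.5, -0.8]
width: 0.128
```

>>> {"name": "servo_tool", "arguments": {
  "plan": "0 0 0.5 0 0 0;0 0 0.9 0 0 0;0 0 1 0 0 0;0 0.3 1 0 0 0;-0.05 0.5 1 0 0 -0.1;-0.05 0.8 0.8 0 0 -0.15;-0.05 0.9 0.5 0 0 -0.15;-0.05 0.9 0.3 0 0 -0.15"
}}

```text
time_s: 10.15
ee_pos: [0.5951, -0.1178, 0.3961]
tcp_rot: [0.708, 0.009, 0.706, -0.009]
force: [0.2, 0.3, 0.3]
width: 0.125
```

>>> {"name": "servo_tool", "arguments": {
  "plan": "-0.05 0.9 0 0 0 -0.15;-0.05 0.9 0 0 0 -0.15;-0.05 0.9 0 0 0 -0.15;-0.05 0.9 0 0 0 -0.15;-0.05 0.9 0 0 0 -0.15;-0.05 0.9 0 0 0 -0.15;-0.05 0.9 0 0 0 -0.15;-0.05 0.9 0 0 0 -0.15"
}}

```text
time_s: 10.82
ee_pos: [0.5868, 0.0266, 0.3944]
tcp_rot: [0.706, 0.038, 0.706, -0.038]
force: [0.6, -0.3, -0.4]
width: 0.128
```

>>> {"name": "servo_tool", "arguments": {
  "plan": "-0.1 0.9 0 0 0 -0.15;-0.1 0.9 0 0 0 -0.15;-0.1 0.9 0 0 0 -0.15;-0.05 0.9 0 0 0 -0.15;-0.05 0.9 0 0 0 -0.15;-0.02 0.9 0 0 0 -0.15;0 0.6 0 0 0 0;0 0.2 0 0 0 0"
}}

```text
time_s: 11.48
ee_pos: [0.5785, 0.1512, 0.3942]
tcp_rot: [0.705, 0.06, 0.704, -0.06]
force: [-0.4, 0.1, -1.1]
width: 0.13
```

>>> {"name": "servo_tool", "arguments": {
  "plan": "0 0 0 0 0 0;0 0 0 0 0 0"
}}

```text
time_s: 11.65
ee_pos: [0.5786, 0.1494, 0.3938]
tcp_rot: [0.705, 0.06, 0.705, -0.06]
force: [0.1, -0.1, -1.5]
width: 0.129
```

Run:
```python
from h import *
p,d=optics.grab_frame("side"); cv2.imwrite("pics/s4.png",p); np.save("s4d.npy",d)
p2,d2=optics.grab_frame("top"); cv2.imwrite("pics/t4.png",p2)
cv2.imwrite("pics/s4c.png",np.hstack([cv2.resize(p[60:240,220:400],None,fx=2.2,fy=2.2,interpolation=cv2.INTER_CUBIC),cv2.resize(p2[140:260,200:320],(396,396),interpolation=cv2.INTER_CUBIC)]))
o=get_obs();print(o["ee_pos"],o["tcp_rot"],o["time_s"])
```

```text
[0.57866403 0.14895191 0.39373168] [ 0.70449638  0.06039813  0.70453148 -0.06059964] 11.75
```

View pics/s4c.png

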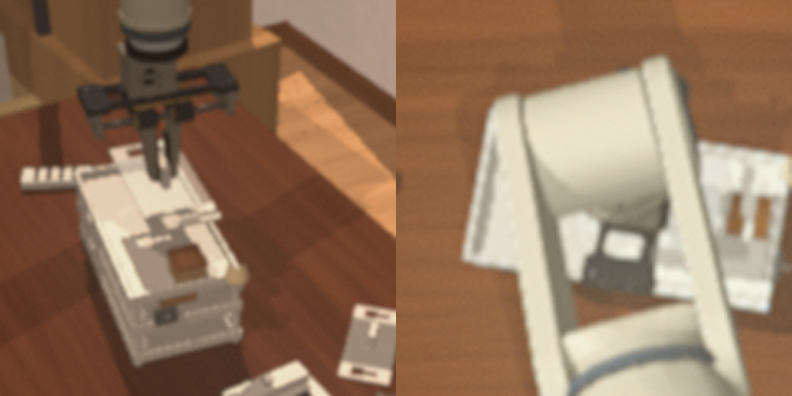

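>>> {"name": "servo_tool", "arguments": {
  "plan": "0 0.8 0 0 0 0;0 0.9 -0.3 0 0 0;0 0.8 -0.5 0 0 0;0 0.25 -0.7 0 0 0;0 0 -0.7 0 0 0;0 0 -0.4 0 0 0;0 0 0 0 0 0;0 0 0 0 0 0"
}}

```text
time_s: 12.42
ee_pos: [0.5786, 0.2044, 0.3412]
tcp_rot: [0.704, 0.06, 0.705, -0.061]
force: [0.4, -0.2, -0.7]
width: 0.129
```

Run:
```python
from h import *
p,d=optics.grab_frame("side"); cv2.imwrite("pics/s5.png",p)
o=get_obs();print(o["ee_pos"],o["tcp_rot"],o["time_s"])
P=cloud("side",d); yaw=np.radians(-9.9); Rz=np.array([[np.cos(yaw),-np.sin(yaw)],[np.sin(yaw),np.cos(yaw)]])
L=(P[...,:2]-o["ee_pos"][:2])@Rz
zu=o["ee_pos"][2]-.201
for nm,m in {"guard":(np.abs(L[...,0])<.05)&(np.abs(L[...,1])<.105)&(np.abs(P[...,2]-zu)<.012)}.items():
    q=P[m&(d>0)]; l=L[m&(d>0)]
    A=np.c_[l,np.ones(len(l))]; c,_,_,_=np.linalg.lstsq(A,q[:,2],rcond=None)
    print(len(q),"slope x,y deg",np.degrees(c[:2]),"z top",c[2],zu+.004); print("extent local",np.percentile(l,[0.5,99.5],axis=0))
u,v=proj("side",[.575,.17,.13]).astype(int)
cv2.imwrite("pics/s5c.png",cv2.resize(p[v-80:v+70,u-80:u+80],None,fx=4.5,fy=4.5,interpolation=cv2.INTER_CUBIC)[:600])
```

```text
[0.57886907 0.2045038  0.34189889] [ 0.70453786  0.06046977  0.70449362 -0.06048591] 12.4667
869 slope x,y deg [-0.154908    0.01638908] z top 0.14279474320942565 0.14489889460594368
extent local [[-0.04523847 -0.10212583]
 [ 0.04443415  0.09586905]]
```

View pics/s5c.png

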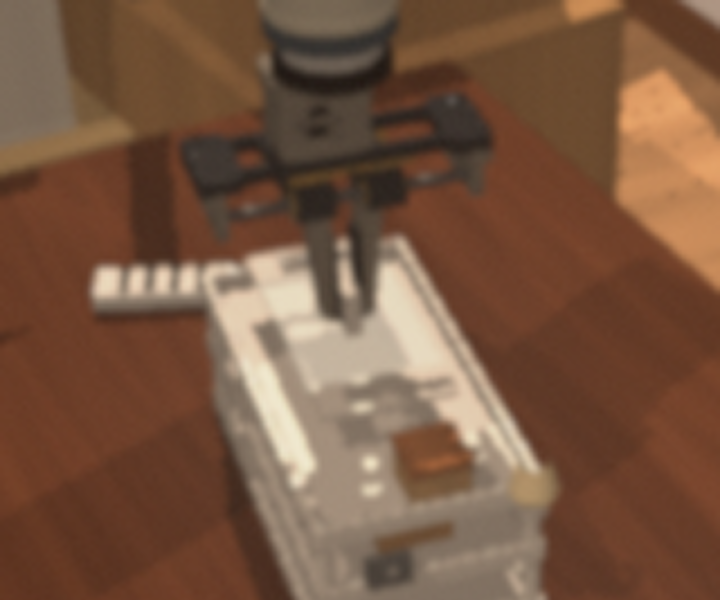

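The guard is level and clear of both the box and the rim. I'll lower it gently.

>>> {"name": "servo_tool", "arguments": {
  "plan": "0 0 -0.4 0 0 0;0 0 -0.3 0 0 0;0 0 -0.2 0 0 0;0 0 -0.15 0 0 0;0 0 -0.1 0 0 0;0 0 -0.05 0 0 0;0 0 0 0 0 0"
}}

```text
time_s: 13.05
ee_pos: [0.5786, 0.2047, 0.3175]
tcp_rot: [0.704, 0.06, 0.705, -0.06]
force: [-0.2, -0.2, -1.0]
width: 0.129
```

>>> {"name": "servo_tool", "arguments": {
  "plan": "0 0 -0.05 0 0 0;0 0 -0.05 0 0 0;0 0 0 0 0 0"
}}

```text
time_s: 13.3
ee_pos: [0.5786, 0.2047, 0.3156]
tcp_rot: [0.705, 0.06, 0.705, -0.06]
force: [0.1, 0.5, -1.7]
width: 0.127
```

>>> {"name": "servo_tool", "arguments": {
  "plan": "0 0 -0.05 0 0 0;0 0 -0.05 0 0 0;0 0 0 0 0 0"
}}

```text
time_s: 13.55
ee_pos: [0.5786, 0.2047, 0.3135]
tcp_rot: [0.704, 0.06, 0.705, -0.06]
force: [-0.5, -0.4, -1.0]
width: 0.128
```

>>> {"name": "servo_tool", "arguments": {
  "plan": "0 0 -0.05 0 0 0;0 0 0 0 0 0;0 0 0 0 0 0"
}}

```text
time_s: 13.8
ee_pos: [0.5786, 0.2047, 0.3126]
tcp_rot: [0.704, 0.06, 0.705, -0.06]
force: [0.4, -0.9, -1.3]
width: 0.127
```

>>> {"name": "servo_tool", "arguments": {
  "plan": "0 0 -0.05 0 0 0;0 0 0 0 0 0;0 0 0 0 0 0"
}}

```text
time_s: 14.05
ee_pos: [0.5786, 0.2047, 0.3116]
tcp_rot: [0.704, 0.06, 0.705, -0.06]
force: [1.0, -0.5, -0.6]
width: 0.126
```

>>> {"name": "servo_tool", "arguments": {
  "plan": "0 0 -0.05 0 0 0;0 0 0 0 0 0;0 0 0 0 0 0"
}}

```text
time_s: 14.3
ee_pos: [0.5787, 0.2048, 0.3112]
tcp_rot: [0.705, 0.06, 0.704, -0.06]
force: [-1.3, -1.8, 4.7]
width: 0.132
```

It's in contact with the floor at about 5 N. I'll release and retreat upward.

>>> {"name": "servo_tool", "arguments": {
  "plan": "0 0 0 0 0 0;0 0 0 0 0 0;0 0 0 0 0 0;0 0 0 0 0 0",
  "claw": 40
}}

```text
time_s: 14.63
ee_pos: [0.5786, 0.2047, 0.3105]
tcp_rot: [0.704, 0.06, 0.705, -0.06]
force: [0.2, 0.1, 0.4]
width: 0.387
```

>>> {"name": "servo_tool", "arguments": {
  "plan": "0 0 0.2 0 0 0;0 0 0.5 0 0 0;0 0 0.9 0 0 0;0 0 1 0 0 0;0 0 1 0 0 0;0 0 0.8 0 0 0;0 -0.5 0.4 0 0 0.1;0 -1 0 0 0 0.2"
}}

```text
time_s: 15.3
ee_pos: [0.5791, 0.1755, 0.4095]
tcp_rot: [0.707, 0.053, 0.704, -0.051]
force: [0.3, -0.3, 0.5]
width: 0.403
```

>>> {"name": "servo_tool", "arguments": {
  "plan": "0 -1 0 0 0 0.2;0 -1 0 0 0 0.2;0 -1 0 0 0 0.2;0 -1 0 0 0 0.2;0 -1 0 0 0 0.2;0 -1 0 0 0 0.2;0 -1 0 0 0 0.2;0 -1 0 0 0 0.2",
  "claw": 0
}}

```text
time_s: 15.97
ee_pos: [0.5782, 0.0131, 0.4068]
tcp_rot: [0.707, 0.013, 0.707, -0.013]
force: [1.0, 0.1, 0.4]
width: 0.004
```

Run:
```python
from h import *
for n in("top","side"):
    p,d=optics.grab_frame(n); cv2.imwrite(f"pics/{n}6.png",p); np.save(f"{n}6d.npy",d)
o=get_obs();print(o["ee_pos"],o["tcp_rot"],o["time_s"],o["width"])
```

```text
[0.5782649  0.01202571 0.40679687] [ 0.7068831   0.01375367  0.70705068 -0.01436881] 16.0667 0.004832379712752646
```

View pics/side6.png

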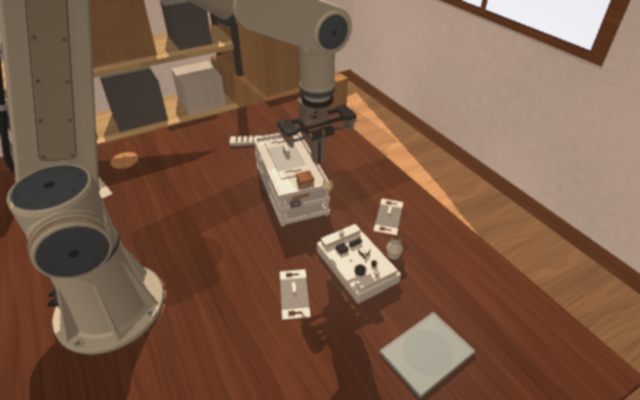

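View pics/top6.png

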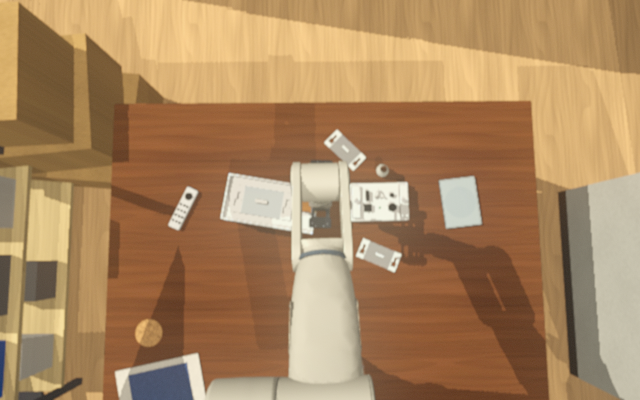

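The guard lies flat in the tier, and the keys are now exposed at about (380,200) in the top view and (357,258) in the side view. Next I locate the keys.

Run:
```python
from h import *
p=cv2.imread("pics/top6.png"); a=cv2.resize(p[170:235,345:420],None,fx=5.3,fy=5.3,interpolation=cv2.INTER_CUBIC)
q=cv2.imread("pics/side6.png"); b=cv2.resize(q[220:305,312:407],(int(95*4.06),a.shape[0]),interpolation=cv2.INTER_CUBIC)
cv2.imwrite("pics/k6.png",np.hstack([a,b]))
for n in("top","side"):
  for k in("round","bar","square","tri","dot"):
    r=optics.spot_point(n,f"key_{k}_top"); r2=optics.recognise(n,f"key_{k}_top")
    for t,rr in(("sp",r),("rec",r2)): print(n,k,t,[(np.round(x["uv"],1).tolist(),round(x["score"],2),np.round(atz(n,x["uv"],.048)[:2],4).tolist()) for x in rr[:2]])
  im=cv2.imread(f"pics/{n}6.png"); m=(im.max(2)<70).astype(np.uint8)
  k,l,st,ce=cv2.connectedComponentsWithStats(m)
  for i in range(1,k):
    w=atz(n,ce[i],.048)
    if .5<w[0]<.66 and -.27<w[1]<-.11 and st[i,4]>4: print(n,"dark",ce[i].round(1),st[i,2:],w[:2].round(4))
  r=optics.spot_point(n,"stud_left"); print("stud",[(x["uv"],x["score"],atz(n,x["uv"],.06)[:2].round(4)) for x in r[:2]])
print(get_obs()["time_s"])
```

```text
top round sp [([391.5, 205.7], 0.57, [0.5675, -0.2267])]
top round rec [([389.6, 206.1], 0.57, [0.5662, -0.2202])]
top bar sp [([368.8, 193.9], 0.47, [0.6087, -0.1502])]
top bar rec []
top square sp [([369.6, 206.5], 0.44, [0.5655, -0.1521])]
top square rec [([366.5, 206.5], 0.57, [0.5656, -0.1415])]
top tri sp []
top tri rec []
top dot sp []
top dot rec [([307.1, 208.2], 0.73, [0.5619, 0.0605])]
stud [([358.3, 201.8], 0.94, array([ 0.5808, -0.113 ]))]
side round sp [([359.6, 268.4], 0.57, [0.5621, -0.2317])]
side round rec [([360.4, 268.7], 0.47, [0.5633, -0.2335]), ([357.5, 266.9], 0.28, [0.5602, -0.2251])]
side bar sp [([285.7, 156.7], 0.7, [0.6131, 0.2843]), ([304.2, 187.6], 0.61, [0.5908, 0.1135])]
side bar rec []
side square sp [([341.7, 245.6], 0.5, [0.564, -0.1445])]
side square rec [([379.1, 261.7], 0.41, [0.6168, -0.2378])]
side tri sp [([362.5, 250.2], 0.44, [0.6022, -0.1848]), ([339.4, 230.7], 0.21, [0.5874, -0.0949])]
side tri rec [([359.5, 269.5], 0.71, [0.5599, -0.2345])]
side dot sp [([371.0, 260.4], 0.46, [0.6015, -0.2242])]
side dot rec []
side dark [354.8 242.5] [10  6 33] [ 0.5998 -0.1519]
side dark [341.5 248.4] [10  8 59] [ 0.5582 -0.1527]
side dark [373.5 263.5] [2 4 8] [ 0.6012 -0.2357]
side dark [359.7 270. ] [ 8  9 64] [ 0.5594 -0.236 ]
stud [([289.6, 190.4], 0.21, array([0.5406, 0.1104]))]
17.1667
```

View pics/k6.png

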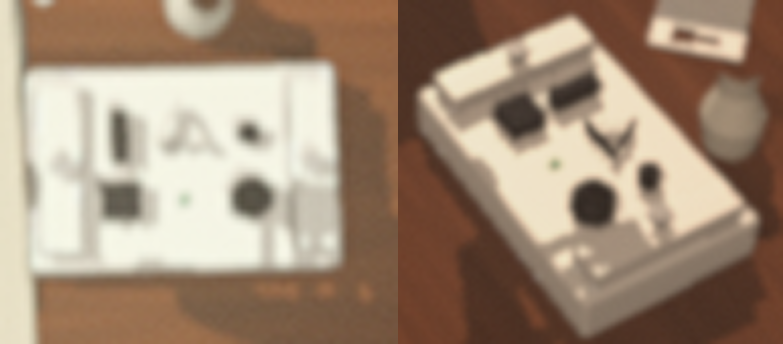

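The layout is clear: bar (+21,+42), square (−21,+42), triangle (+21,0), dot (+21,−42), round (−21,−42). All keys show dark except the triangle, which has glare on it. I'll start with the large round key.

>>> {"name": "servo_tool", "arguments": {
  "plan": "-0.1 -1 0 0 0 0.2;-0.1 -1 0 0 0 0.2;-0.1 -1 0 0 0 0.2;-0.1 -1 0 0 0 0;-0.1 -1 0 0 0 0;-0.1 -1 0 0 0 0;-0.1 -1 -0.3 0 0 0;0 -1 -0.6 0 0 0"
}}

```text
time_s: 17.83
ee_pos: [0.5647, -0.1464, 0.3899]
tcp_rot: [0.708, -0.002, 0.706, 0.001]
force: [0.0, -1.1, 0.6]
width: 0.004
```

>>> {"name": "servo_tool", "arguments": {
  "plan": "0 -1 -0.8 0 0 0;0 -1 -0.8 0 0 0;0 -1 -0.9 0 0 0;0 -1 -1 0 0 0;0 0 -1 0 0 0;0 0 -0.8 0 0 0;0 0 0 0 0 0"
}}

```text
time_s: 18.42
ee_pos: [0.5633, -0.2253, 0.2794]
tcp_rot: [0.705, -0.0, 0.709, 0.002]
force: [-0.2, 0.1, -0.4]
width: 0.007
```

>>> {"name": "servo_tool", "arguments": {
  "plan": "0 -0.15 0 0 0 0;0 0 -0.8 0 0 0;0 0 -0.5 0 0 0;0 0 -0.3 0 0 0;0 0 0 0 0 0"
}}

```text
time_s: 18.83
ee_pos: [0.5644, -0.228, 0.2501]
tcp_rot: [0.707, -0.001, 0.708, 0.002]
force: [-0.3, 0.5, 0.2]
width: 0.005
```

Run:
```python
from h import *
p,d=optics.grab_frame("side"); cv2.imwrite("pics/s7.png",cv2.resize(p[200:310,310:420],None,fx=5,fy=5,interpolation=cv2.INTER_CUBIC))
o=get_obs();print(o["ee_pos"],o["force"],o["time_s"])
```

```text
[ 0.56459978 -0.2281331   0.2506822 ] [ 0.11023875 -0.22363808  0.5943313 ] 18.8833
```

View pics/s7.png

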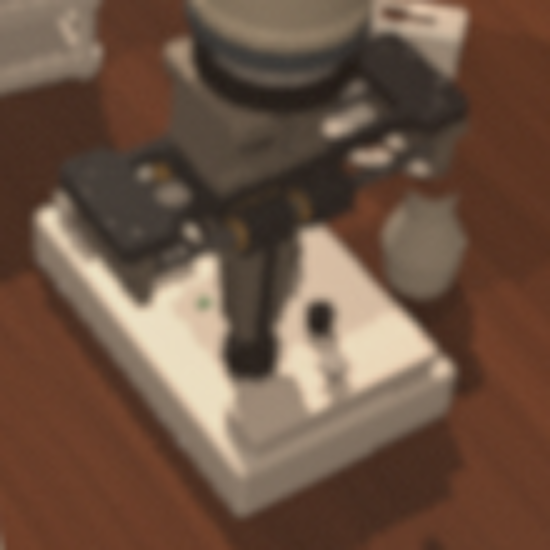

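The closed tips are over the round key at (250,355) in the crop, and the dot key at (320,318) is clear. I'll press.

>>> {"name": "servo_tool", "arguments": {
  "plan": "0 0 -0.4 0 0 0;0 0 -0.2 0 0 0;0 0 -0.15 0 0 0;0 0 0 0 0 0"
}}

```text
time_s: 19.22
ee_pos: [0.5648, -0.2283, 0.2354]
tcp_rot: [0.707, -0.001, 0.707, 0.001]
force: [0.2, 0.4, 3.5]
width: 0.008
```

>>> {"name": "servo_tool", "arguments": {
  "plan": "0 0 -0.1 0 0 0;0 0 -0.1 0 0 0;0 0 0 0 0 0"
}}

```text
time_s: 19.47
ee_pos: [0.5648, -0.2283, 0.2324]
tcp_rot: [0.707, -0.001, 0.707, 0.001]
force: [-1.9, 1.4, 8.0]
width: 0.002
```

>>> {"name": "servo_tool", "arguments": {
  "plan": "0 0 -0.08 0 0 0;0 0 0 0 0 0;0 0 0 0 0 0"
}}

```text
time_s: 19.72
ee_pos: [0.5648, -0.2283, 0.2321]
tcp_rot: [0.707, -0.001, 0.707, 0.001]
force: [-6.4, 2.6, 22.4]
width: 0.01
```

>>> {"name": "servo_tool", "arguments": {
  "plan": "0 0 0.4 0 0 0;0 0 0.9 0 0 0;0 0 0.9 0 0 0;0 0 0 0 0 0"
}}

```text
time_s: 20.05
ee_pos: [0.5656, -0.2287, 0.277]
tcp_rot: [0.709, -0.002, 0.706, 0.001]
force: [1.0, -0.2, 0.1]
width: 0.005
```

>>> {"name": "servo_tool", "arguments": {
  "plan": "0 0.9 0 0 0 0;0.5 0.9 0 0 0 0;0.5 0.9 0 0 0 0;0.5 0.9 0 0 0 0;0.5 0.57 0 0 0 0;0 0 -0.5 0 0 0;0 0 -0.5 0 0 0;0 0 0 0 0 0"
}}

```text
time_s: 20.72
ee_pos: [0.6033, -0.145, 0.2511]
tcp_rot: [0.706, -0.001, 0.709, 0.002]
force: [-0.7, -0.6, -0.7]
width: 0.006
```

Run:
```python
from h import *
p,d=optics.grab_frame("side"); cv2.imwrite("pics/s8.png",cv2.resize(p[200:310,310:420],None,fx=5,fy=5,interpolation=cv2.INTER_CUBIC))
o=get_obs();print(o["ee_pos"],o["force"],o["time_s"])
```

```text
[ 0.60346197 -0.14531359  0.25199471] [-0.40286639  0.36961494 -0.30000226] 20.7667
```

View pics/s8.png

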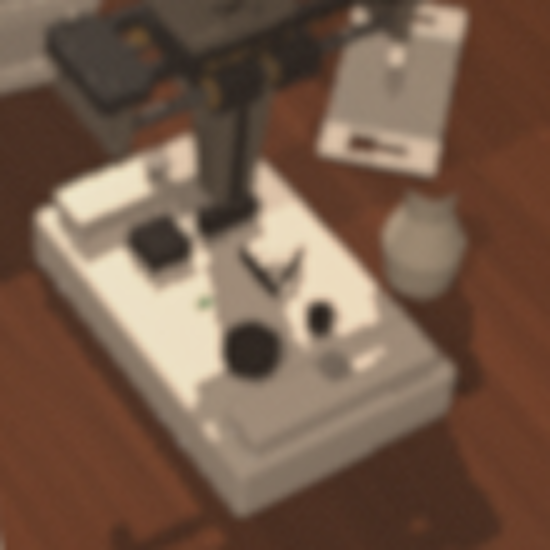

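The tips are over the bar at (228,215), and the round key is up again.

>>> {"name": "servo_tool", "arguments": {
  "plan": "0 0 -0.4 0 0 0;0 0 -0.2 0 0 0;0 0 -0.2 0 0 0;0 0 -0.1 0 0 0;0 0 -0.1 0 0 0;0 0 0 0 0 0"
}}

```text
time_s: 21.27
ee_pos: [0.6045, -0.1452, 0.234]
tcp_rot: [0.707, -0.001, 0.707, 0.001]
force: [-2.2, -1.8, 4.1]
width: 0.009
```

>>> {"name": "servo_tool", "arguments": {
  "plan": "0 0 -0.05 0 0 0;0 0 0 0 0 0;0 0 0 0 0 0"
}}

```text
time_s: 21.52
ee_pos: [0.6046, -0.1449, 0.2333]
tcp_rot: [0.707, -0.001, 0.707, 0.001]
force: [-2.2, -2.4, 4.4]
width: 0.004
```

>>> {"name": "servo_tool", "arguments": {
  "plan": "0 0 -0.08 0 0 0;0 0 0 0 0 0;0 0 0 0 0 0"
}}

```text
time_s: 21.77
ee_pos: [0.6047, -0.1449, 0.2323]
tcp_rot: [0.707, -0.001, 0.707, 0.001]
force: [-5.4, -1.7, 11.6]
width: 0.004
```

>>> {"name": "servo_tool", "arguments": {
  "plan": "0 0 -0.08 0 0 0;0 0 0 0 0 0;0 0 0 0 0 0"
}}

```text
time_s: 22.02
ee_pos: [0.6048, -0.1449, 0.232]
tcp_rot: [0.707, -0.001, 0.707, 0.001]
force: [-7.6, 0.2, 24.7]
width: 0.003
```

>>> {"name": "servo_tool", "arguments": {
  "plan": "0 0 0.4 0 0 0;0 0 0.9 0 0 0;0 0 0.9 0 0 0;0 0 0 0 0 0"
}}

```text
time_s: 22.35
ee_pos: [0.606, -0.1449, 0.2769]
tcp_rot: [0.709, -0.002, 0.705, 0.001]
force: [1.4, -0.6, 0.2]
width: 0.005
```

>>> {"name": "servo_tool", "arguments": {
  "plan": "-0.7 0 0 0 0 0;-0.7 0 0 0 0 0;-0.68 0 0 0 0 0;0 0 -0.5 0 0 0;0 0 -0.5 0 0 0;0 0 0 0 0 0"
}}

```text
time_s: 22.85
ee_pos: [0.5628, -0.1446, 0.2513]
tcp_rot: [0.706, -0.001, 0.708, 0.002]
force: [-0.3, -0.1, -0.0]
width: 0.004
```

Run:
```python
from h import *
p,d=optics.grab_frame("side"); cv2.imwrite("pics/s9.png",cv2.resize(p[200:310,310:420],None,fx=5,fy=5,interpolation=cv2.INTER_CUBIC))
o=get_obs();print(o["ee_pos"],o["force"],o["time_s"])
```

```text
[ 0.56316636 -0.14467299  0.25207141] [-0.10807566 -1.19790408  0.25409739] 22.9
```

View pics/s9.png

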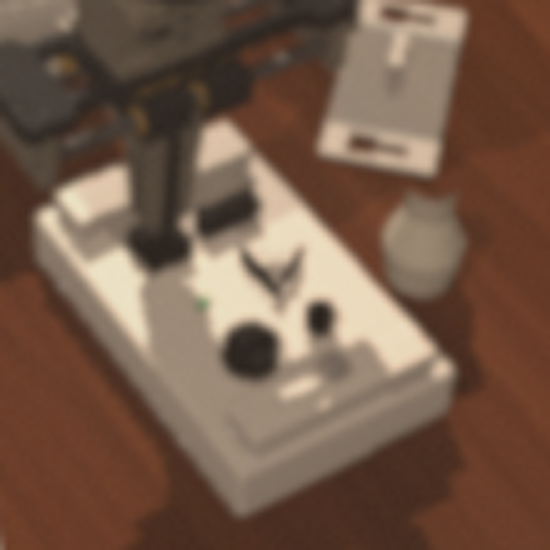

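The tips are over the square key at (160,245), and the bar key is up.

>>> {"name": "servo_tool", "arguments": {
  "plan": "0 0 -0.4 0 0 0;0 0 -0.2 0 0 0;0 0 -0.2 0 0 0;0 0 -0.1 0 0 0;0 0 -0.1 0 0 0;0 0 -0.08 0 0 0;0 0 0 0 0 0"
}}

```text
time_s: 23.48
ee_pos: [0.5632, -0.1448, 0.2326]
tcp_rot: [0.707, -0.001, 0.707, 0.001]
force: [-0.1, 0.9, 4.5]
width: 0.005
```

>>> {"name": "servo_tool", "arguments": {
  "plan": "0 0 -0.06 0 0 0;0 0 0 0 0 0;0 0 0 0 0 0"
}}

```text
time_s: 23.73
ee_pos: [0.5632, -0.1448, 0.2323]
tcp_rot: [0.707, -0.001, 0.707, 0.001]
force: [-3.2, 1.7, 13.2]
width: 0.006
```

>>> {"name": "servo_tool", "arguments": {
  "plan": "0 0 0.4 0 0 0;0 0 0.9 0 0 0;0 0 0.8 0 0 0;0.7 -0.7 0 0 0 0;0.7 -0.7 0 0 0 0;0.7 -0.7 0 0 0 0;0 0 -0.5 0 0 0;0 0 -0.4 0 0 0"
}}

```text
time_s: 24.4
ee_pos: [0.6051, -0.1872, 0.2545]
tcp_rot: [0.707, -0.001, 0.707, 0.001]
force: [-0.7, -0.9, 0.2]
width: 0.002
```

>>> {"name": "servo_tool", "arguments": {
  "plan": "0 0 0 0 0 0"
}}

```text
time_s: 24.48
ee_pos: [0.6034, -0.1861, 0.2525]
tcp_rot: [0.706, -0.001, 0.709, 0.002]
force: [-1.0, 0.7, -1.2]
width: 0.004
```

Run:
```python
from h import *
p,d=optics.grab_frame("side"); cv2.imwrite("pics/s10.png",cv2.resize(p[200:310,310:420],None,fx=5,fy=5,interpolation=cv2.INTER_CUBIC))
o=get_obs();print(o["ee_pos"],o["force"],o["time_s"])
```

```text
[ 0.60354042 -0.18605776  0.25325269] [-0.32559684 -0.04452148  0.13546616] 24.5333
```

View pics/s10.png

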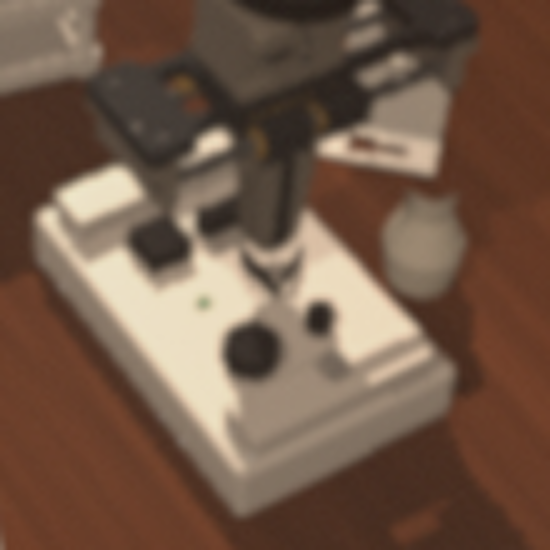

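The tips are over the triangle, which spans about (243–300, 250–295). The square key is up.

>>> {"name": "servo_tool", "arguments": {
  "plan": "0 -0.1 -0.4 0 0 0;0 0 -0.3 0 0 0;0 0 -0.2 0 0 0;0 0 -0.1 0 0 0;0 0 -0.1 0 0 0;0 0 -0.08 0 0 0;0 0 0 0 0 0"
}}

```text
time_s: 25.12
ee_pos: [0.6047, -0.1887, 0.2324]
tcp_rot: [0.707, -0.001, 0.708, 0.001]
force: [-5.6, 2.3, 11.3]
width: 0.005
```

>>> {"name": "servo_tool", "arguments": {
  "plan": "0 0 -0.06 0 0 0;0 0 0 0 0 0;0 0 0 0 0 0"
}}

```text
time_s: 25.37
ee_pos: [0.6047, -0.1886, 0.2321]
tcp_rot: [0.707, -0.001, 0.707, 0.001]
force: [-8.7, 3.2, 21.2]
width: 0.006
```

It's bottomed out. I'll release, withdraw and check the scene.

>>> {"name": "servo_tool", "arguments": {
  "plan": "0 0 0.4 0 0 0;0 0 0.9 0 0 0;0 0 1 0 0 0;0 0 1 0 0 0;0 0 1 0 0 0;0 0 1 0 0 0;-0.9 0 1 0 0 0;-1 0 1 0 0 0"
}}

```text
time_s: 26.03
ee_pos: [0.5673, -0.1888, 0.3772]
tcp_rot: [0.707, -0.002, 0.707, 0.001]
force: [-0.2, -0.1, 0.3]
width: 0.007
```

>>> {"name": "servo_tool", "arguments": {
  "plan": "-1 0 0 0 0 0;-1 0 0 0 0 0;-1 0 0 0 0 0;-1 0 0 0 0 0;-1 0 0 0 0 0;-1 0 0 0 0 0;-0.5 0 0 0 0 0;0 0 0 0 0 0"
}}

```text
time_s: 26.7
ee_pos: [0.4355, -0.1888, 0.3764]
tcp_rot: [0.707, -0.001, 0.707, 0.001]
force: [0.2, -0.4, -0.4]
width: 0.003
```

Run:
```python
from h import *
for n in("top","side"):
    p,d=optics.grab_frame(n); cv2.imwrite(f"pics/{n}11.png",p); np.save(f"{n}11d.npy",d)
p=cv2.imread("pics/top11.png"); a=cv2.resize(p[140:280,150:430],(800,400),interpolation=cv2.INTER_CUBIC); cv2.imwrite("pics/f1.png",a)
q=cv2.imread("pics/side11.png"); cv2.imwrite("pics/f2.png",cv2.resize(q[110:310,215:415],(600,600),interpolation=cv2.INTER_CUBIC))
P=cloud("side",np.load("side11d.npy")); yaw=np.radians(-9.9); Rz=np.array([[np.cos(yaw),-np.sin(yaw)],[np.sin(yaw),np.cos(yaw)]])
L=(P[...,:2]-[.579,.2015])@Rz; m=(np.abs(L[...,0])<.043)&(np.abs(L[...,1])<.095)&(np.abs(P[...,2]-.113)<.012)
l=L[m];c=np.linalg.lstsq(np.c_[l,np.ones(len(l))],P[m][:,2],rcond=None)[0]; print("guard slope deg",np.degrees(c[:2]),"top z",c[2])
o=get_obs();print(o["ee_pos"],o["force"],o["time_s"])
# displacement of other items vs first frames
for n in("top","side"):
    A=cv2.imread(f"pics/{n}0.png");B=cv2.imread(f"pics/{n}11.png")
    for nm,w in dict(remote=(.57,.47,.008),case=(.58,-.45,.006),vase=(.682,-.2,.035),box=(.563,.055,.14)).items():
        u,v=proj(n,w).astype(int); print(n,nm,(u,v),[np.round(x["uv"],1).tolist() for x in optics.recognise(n,{"remote":"remote_mid","case":"case_mid","vase":"vase_mid","box":"wood_box"}[nm])[:1]])
```

```text
guard slope deg [-0.23261784 -0.40631376] top z 0.11254537363703497
[ 0.43761745 -0.18906472  0.37671803] [-0.49046152  0.20735735  0.82653449] 26.8
top remote (np.int64(189), np.int64(208)) [[183.8, 211.2]]
top case (np.int64(453), np.int64(202)) [[459.2, 200.9]]
top vase (np.int64(382), np.int64(173)) [[376.3, 199.2]]
top box (np.int64(307), np.int64(205)) [[307.6, 203.2]]
side remote (np.int64(252), np.int64(142)) [[242.7, 138.1]]
side case (np.int64(419), np.int64(343)) [[426.2, 352.5]]
side vase (np.int64(390), np.int64(246)) [[241.5, 136.9]]
side box (np.int64(304), np.int64(176)) [[364.0, 254.9]]
```

View pics/f1.png

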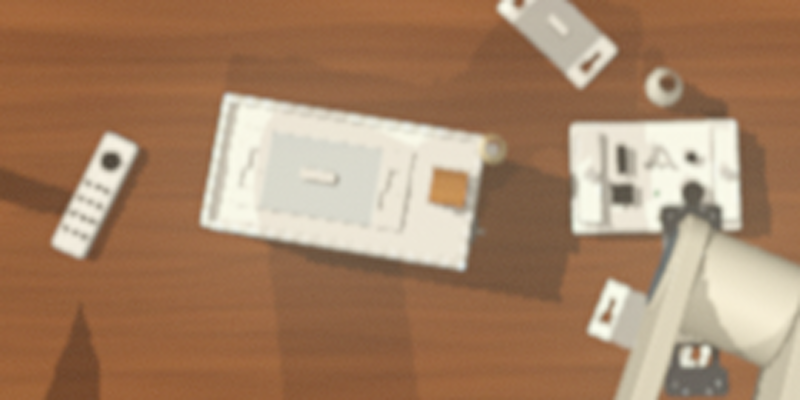

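View pics/f2.png

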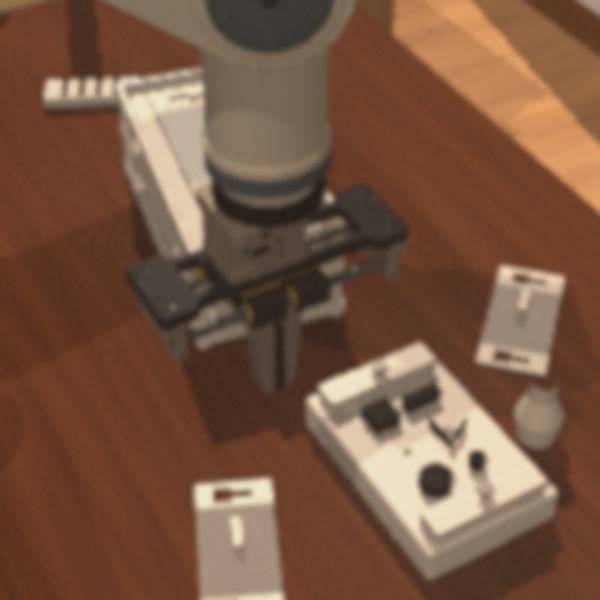

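The top view shows the guard flat inside the rim beside the box. The keys are up, and the vase is still at (382,170) as in the first picture. I'm handing in the job.

```bash
python3 -c "
from plant import finish_job
print(finish_job())"
```

```text
the job is handed in; nothing more can be done
None
```

I slid the guard off its studs, set it down flat in the organiser's top tier beside the wooden box, and pressed the four keys in the order asked. The job was handed in at about 27 s on the robot's clock, well under the 64 s limit; no verdict is reported.

- **Guard:** I felt for the end stop and backed off 7.5 mm, a slide of about 29 mm, and the guard then lifted free without resistance. Contact when setting it down was about 5 N. The last depth check shows it within 0.5° of level with its top at about 112.5 mm, and the top view shows a gap to the box.
- **Keys:** I pressed large round, long bar, square and triangular, each down to its end stop with 13–25 N measured at the wrist. The side pictures show the first three keys up before the next was pressed, and the last picture shows the triangular key up. The tips never came down over the small round key.
- **Other things:** The last pictures show the box, remote, game case and vase where they were. The vase is at the same pixels as in the first picture; the other three I judged by eye.
- **Checks that disagreed:** The final network look-ups for the vase (both cameras) and for the box (side camera) returned wrong places. I went by the pictures instead.

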